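Eject a finished test cassette and lay it on the tilted reading stand

TASK

The run in the cassette reader is finished. Push the reader's orange eject slider fully toward the mouth so that the cassette slides out, take the cassette and, keeping its face up all the way, lay it square and centred on the narrow tilted reading stand, with the sample-well end down against the stop. Let go of it there and leave the timer, the jar and the small bottle where they stand.

Things in the scene. Friction and masses are not known exactly. Their poses are not given: they have to be found in the camera images.
- reader: Grey cassette reader, slate hood, 170 x 150 x 65 mm, fixed, at left or right. Origin under its centre; the mouth looks along its own -x, toward the robot. The bay runs along x at y = -25 mm, floor at z = 30, side walls 57 mm apart and 40 mm high, open on top in front. The rear hood (x = -18 to 85, top z = 65) covers the home cassette's back 44 mm. A sloped screen left of the bay rises to 70.
- reader_mouth (a point): Centre of the bay floor at the mouth, where the side walls end (reader x = -85, y = -25, z = 30 mm). A tongue 28 mm wide at floor height goes 27 mm farther out and carries the ejected cassette. Fully ejected, the cassette is just clear of the hood and its front 46 mm stand out beyond the walls: it can be taken there by its long sides, drawn a little outward and lifted.
- slider_back (a point): Moves with the eject slider: centre of the rear (reader +x) face of its orange upright thumb tab on the hood. The tab is 10 mm thick (reader x), 24 mm wide and reaches from 66 to 83 mm above the desk; behind it the flat hood top (65 mm high) goes on for 49 mm. Push it from behind toward reader -x.
- eject_slider (a joint): Travel of the eject slider in m: 0 at rest, 0.048 fully forward (toward the mouth, reader -x). It pushes the cassette 1:1; a spring of 2 to 5 N returns it to 0 when released, the cassette stays out.
- cassette: White flat test cassette, 110 (x) x 54 (y) x 10 mm, about 60 g. Origin at the centre of its underside; z points up through its face. Four round sample wells lie at its -x end (the end toward the mouth), four long result windows at its +x half. At the start it lies home in the reader, flush with the mouth.
- cassette_wells (a point): Middle of the row of sample wells on the face, 36 mm from the cassette's centre toward its -x end.
- stand: Dark grey tilted reading stand of bent sheet metal, fixed, on the side where the reader is not. Origin under the middle of its foot plate (125 x 80 mm, 7 mm high); its low end looks along its own -x. A single web, 30 mm wide, at x = 30 mm carries the deck.
- stand_deck: The stand's narrow deck, 30 x 95 mm, rising 25 degrees along its own x, away from the robot. Origin: middle of the low end of its top surface, at the inner face of the stop, 62 mm above the desk; z points square off the deck. The stop is 30 mm wide, 3 thick, 7 high. A cassette laid home has its underside at z = 0, its centre at x = 55, y = 0, and overhangs 12 mm at each long side.
- timer: Bystander: white kitchen timer lying flat, 62 x 68 x 18 mm, at the back.
- sample_jar: Bystander: jar with yellow lid, 55 mm wide and 75 mm high, at the left.
- control_bottle: Bystander: small amber dropper bottle, 27 mm wide and 85 mm high, at the right.
There are look-alikes about, which are no part of the job. Leave any brown look-alike of the stand alone.

How it is judged:
By the outcome, as a careful person would: the job done as asked, in the order asked, and still so for the second after the job is handed in, with the robot touching nothing.
It also fails if it takes over 51 s, if anything falls off the work surface, if the arm or the gripper's body presses on something with over 40 N, if the wrist force passes 120 N, or if a joint passes its speed limit or range.

ROBOT

A 6-joint arm with a two-finger parallel gripper is mounted at the origin on a cart in front of the work surface, level with it; the furniture and walls round the work are solid. World frame = base frame: x ahead of the robot, y to its left, z up, the work surface at z = 0. Lengths are in mm, angles in degrees, forces in N, time in s.
With the tool pointing down it reaches from about 250 to 775 mm from the base axis. Payload 4 kg.
Tool frame: the origin (TCP) lies at the very end of the fingers, on their centre line; the grasp point (between the pads) lies 19 mm behind it; z points along the fingers, y is the line along which they close (so a half turn about z gives the same grasp; the last joint's range is limited). The gripper opens to 85 mm and grips with 20 to 120 N. Pads are 22 mm wide; open, the fingers measure 114 mm over their backs; the gripper's body (76 mm by 85 mm) begins 54 mm behind the grasp point. The pads swing forward as they close: fully open they stand 13 mm farther back than shut.
Start: joints at [-83.199, 4.996, 78.535, -0, 96.463, -5.907], TCP at [120.988, -536.544, 231.341] pointing down, gripper open.
Joint ranges: [-177.83, 177.83], [-43.37, 116.18], [15.69, 146.23], [-61.86, 241.86], [9.47, 152.12], [-147.06, 147.06]. Speed limits (degrees/s): [159.86, 159.86, 180, 180, 180, 180].

INTERFACE

Orientations are given as [roll, pitch, yaw] about the fixed x, y, z axes, in that order (R = Rz(yaw) Ry(pitch) Rx(roll)).
In Python, from workcell import * gives the robot as it stands. Calls block until the motion is done:
- move_pose(position, orientation): joint-space move of the TCP to a pose.
- move_linear(position, frame=None, speed=150, max_force=None): straight line of the TCP; frame=None keeps the orientation; speed is the mean speed in mm/s. With max_force (N) it stops when the force on the tool has changed by that much, and returns True; else False.
- move_j(angles): joint-space move.
- set_gripper(opening): opening from 0.0 (shut) to 1.0 (fully open); the grip force is fixed at half the most; returns when the fingers have stopped.
- sleep(seconds).
- solve_ik(position, orientation): joint angles nearest the present ones, or None.
- get_obs(): the state.
- snapshot(name): name is "scene" or "top" or "wrist"; returns a dict with "frame" (420x560x3 uint8, red, green, blue), "vertical_fov" (degrees; the focal length in pixels is half the picture's height over the tangent of half this angle, whatever the lens; pixels are square), "cx", "cy" (the principal point, pixels), "rvec" (rotation vector, rad) and "tvec" (3), from world to camera coordinates, as OpenCV has them; the wrist camera has in their place "mount" (4x4, takes a point from camera to tool coordinates, whose origin is the TCP and whose axes are the flange's). Camera axes: x right, y down, z forward; pixel columns grow to the right and rows downward; lengths in mm; the calibration is good to about 2 mm. The wrist camera is an equidistant fisheye: a pixel r from the principal point sees the ray r / f radians off the axis. A picture is of the moment at which its call begins: read the wrist's pose just before it. There is no depth.
A pose or a line that the arm cannot do raises MotionError and nothing moves.
- sign_off(): hands the job in; it is judged then, once.
The state is a dict: "time_s": time; "joints": joint angles; "joint_velocities": joint speeds; "effort": joint torques, N m; "ee_pos": TCP position; "orientation": TCP orientation; "ft_force": force on the tool from outside, world axes, zero at the start; "moment": the same for the moment, N m; "finger_gap": opening from 0.0 (shut) to 1.0 (fully open); "gripper_force": force on a finger pad.
Only numpy, scipy, OpenCV 4.12 (cv2) and the standard library are available. Lean on these libraries where they do the work, as an engineer would, in place of code of your own. Each camera call takes 0.05 s, during which the arm holds its last target. There are 200 camera calls.

## Working session

There is one attempt and no reset: what is moved stays moved. The work goes in short steps, each a Python script; the robot and the scene stay as the last script left them, time stands still between calls to the robot, and variables do not carry over. Pictures are saved under pics/ and viewed, at most 10 in all, crops included, and the job is handed in when it is done.

```bash
mkdir -p pics; ls
cat > h.py <<'E'
from workcell import *
import numpy as np, cv2
from scipy.spatial.transform import Rotation as Ro
def snap(n,save=None):
    o=get_obs(); s=snapshot(n); s['obs']=o
    if save: cv2.imwrite('pics/'+save,cv2.cvtColor(s['frame'],cv2.COLOR_RGB2BGR))
    return s
def ray(s,u,v):
    f=210/np.tan(np.radians(s['vertical_fov'])/2)
    if 'rvec' in s:
        R=cv2.Rodrigues(np.array(s['rvec'],float))[0]; t=np.array(s['tvec'],float).ravel()
        d=R.T@np.array([(u-s['cx'])/f,(v-s['cy'])/f,1]); return -R.T@t,d/np.linalg.norm(d)
    p=np.array([u-s['cx'],v-s['cy']]); r=np.hypot(*p); th=r/f
    d=np.r_[np.sin(th)*p/max(r,1e-9),np.cos(th)]
    M=np.array(s['mount']); T=np.eye(4); T[:3,:3]=Ro.from_euler('xyz',s['obs']['orientation'],degrees=True).as_matrix(); T[:3,3]=s['obs']['ee_pos']
    W=T@M; return W[:3,3],W[:3,:3]@d
def onz(s,u,v,z):
    c,d=ray(s,u,v); return c+d*(z-c[2])/d[2]
def tri(*rays):
    A=np.zeros((3,3));b=np.zeros(3)
    for c,d in rays:
        P=np.eye(3)-np.outer(d,d);A+=P;b+=P@c
    x=np.linalg.solve(A,b); return x,[float(np.linalg.norm((np.eye(3)-np.outer(d,d))@(x-c))) for c,d in rays]
E
python3 - <<'E'
from h import *
import pickle
S={}
for n in("scene","top","wrist"): S[n]=snap(n,n+'0.png')
pickle.dump(S,open('s0.pkl','wb'))
for n in S: print(n,{k:v for k,v in S[n].items() if k not in('frame','obs')})
a=[cv2.imread(f'pics/{n}0.png') for n in S]
for n in ('scene','top'): cv2.imwrite(f'pics/{n}0b.png',cv2.resize(cv2.imread(f'pics/{n}0.png'),(800,600),interpolation=cv2.INTER_CUBIC))
E
```

```text
pics
scene {'vertical_fov': 46.31924871106728, 'cx': 283.6838321838421, 'cy': 208.24546805545535, 'rvec': array([ 2.34143967, -0.60447321,  0.20988436]), 'tvec': array([-539.46076983,  279.4754115 , 1167.65440407])}
top {'vertical_fov': 52.036896847227695, 'cx': 278.75315133695585, 'cy': 207.90193792941162, 'rvec': array([ 2.18171508, -2.13443268,  0.18030744]), 'tvec': array([ -30.85501508,  597.50273603, 1250.17451231])}
wrist {'vertical_fov': 65.70646984690485, 'cx': 281.38583380580803, 'cy': 202.95205747289444, 'mount': array([[-7.09800802e-04, -9.52658724e-01, -3.04040873e-01,
         7.76105017e+01],
       [ 9.99999586e-01, -8.49142537e-04,  3.26082928e-04,
        -1.16745703e+00],
       [-5.68819784e-04, -3.04040515e-01,  9.52658932e-01,
        -1.42920769e+02],
       [ 0.00000000e+00,  0.00000000e+00,  0.00000000e+00,
         1.00000000e+00]])}
```

View pics/scene0b.png

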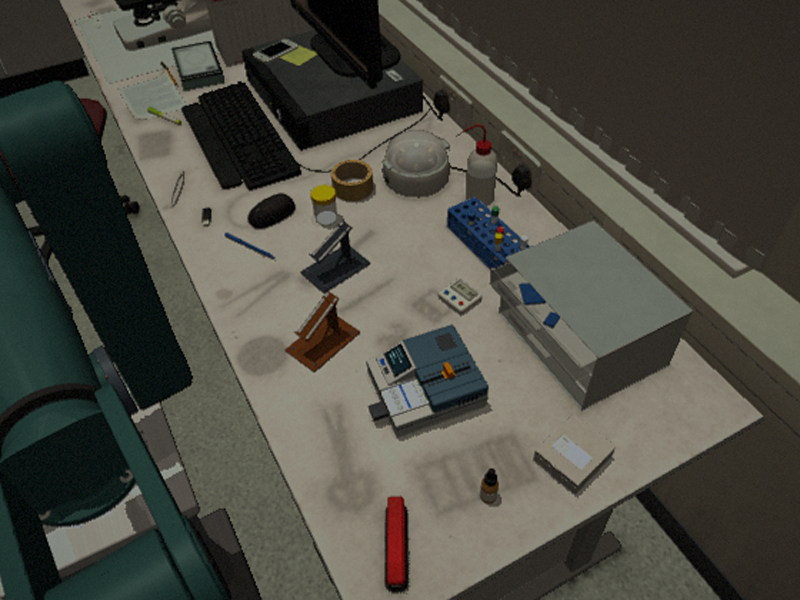

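View pics/top0b.png

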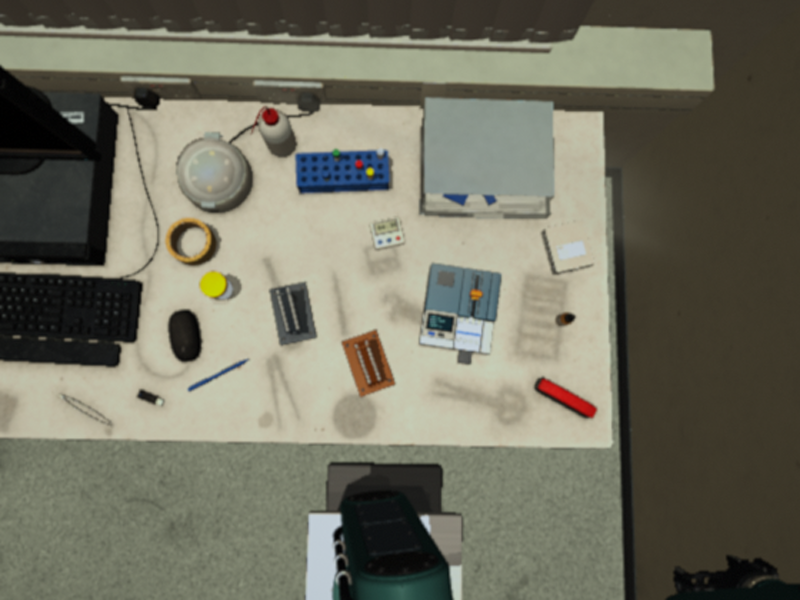

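The scene and top views agree. The pixels below are from the 800-px top picture.

- **Reader and slider:** the reader is at about (458,308), with the orange slider tab at (476,294). The cassette is at (474,334), with its wells and mouth end toward the robot.
- **Stand candidates:** the dark grey one is at (292,312), which matches the description. The brown one at (368,362) is a look-alike, so I leave it.
- **Other white or orange things:** the box at (570,248), the timer at (388,233) and the tape ring at (190,240). None of these is wanted.

Next I take closer wrist views of the reader and the dark stand.

Run:
```python
from h import *
import pickle
S=pickle.load(open('s0.pkl','rb'));t=S['top'];k=.7
for n,u,v,z in [('tab',476,294,80),('mouthtongue',465,355,30),('casnearL',452,350,40),('casnearR',491,353,40),('rdTL',430,264,60),('rdTR',500,271,65),
 ('stand',292,312,7),('sfTL',270,289,7),('sfTR',306,283,7),('sfBR',316,337,7),('sfBL',279,345,7),('brown',368,362,7),('jar',213,285,75),('bottle',566,319,60),('timer',388,233,18),('shelf',422,212,60)]:
    print(n,onz(t,u*k,v*k,z).round(0))
r=onz(t,470*k,320*k,50); s=onz(t,292*k,312*k,80)
P={}
for i,(c,dx) in enumerate([(r,-115),(r,-45),(s,-115),(s,-45)]):
    R=[180,0,0]
    try:
        # camera is on tool +x side
        move_pose([c[0]+dx,c[1],250],R)
        P[i]=snap('wrist',f'w{i}.png'); print(i,get_obs()['time_s'],ray(P[i],280,210))
    except MotionError as e: print(i,e)
pickle.dump(P,open('p.pkl','wb'))
cv2.imwrite('pics/m.png',np.vstack([np.hstack([cv2.imread('pics/w%d.png'%i) for i in (a,a+1)]) for a in (0,2)])[:,:])
m=cv2.imread('pics/m.png');cv2.imwrite('pics/m.png',cv2.resize(m,(800,600)))
```

```text
tab [ 603. -176.   80.]
mouthtongue [ 480. -161.   30.]
casnearL [ 489. -132.   40.]
casnearR [ 485. -214.   40.]
rdTL [667. -83.  60.]
rdTR [ 655. -229.   65.]
stand [565. 209.   7.]
sfTL [614. 258.   7.]
sfTR [629. 181.   7.]
sfBR [513. 155.   7.]
sfBL [494. 233.   7.]
brown [462.  43.   7.]
jar [609. 362.  75.]
bottle [ 558. -367.   60.]
timer [742.   7.  18.]
shelf [779. -64.  60.]
0 1.9667 (array([ 514.3284604 , -168.09028687,  392.81789644]), array([-0.32473013,  0.00402604, -0.94579815]))
1 2.4 (array([ 585.07239809, -168.16960982,  391.75820215]), array([-0.32655437,  0.00474768, -0.9451665 ]))
2 3.8417 (array([519.52669215, 197.98973703, 393.08101543]), array([-0.32398017,  0.0040068 , -0.94605539]))
3 4.275 (array([590.61643051, 197.53972094, 391.63719931]), array([-0.32667458,  0.00423902, -0.94512737]))
```

View pics/m.png

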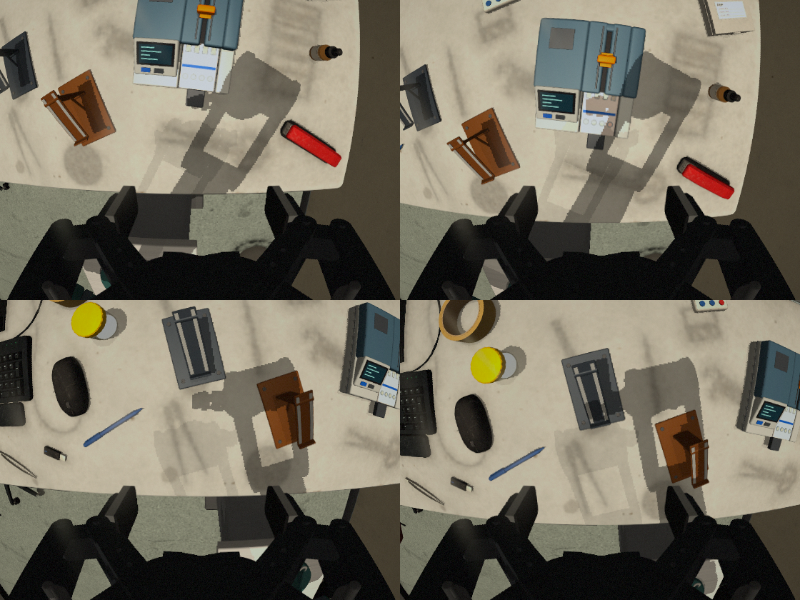

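The wrist tiles show the reader (hood, orange tab, white cassette, wells toward the robot) and the dark stand with its narrow light-edged deck. In the second tile the orange tab is at about (606,61), and in the fourth the stand is at about (592,388). Next come close crops with both views side by side.

Run:
```python
from h import *
def crop(i,x,y,w,h,k):return cv2.resize(cv2.imread(f'pics/w{i}.png')[y:y+h,x:x+w],None,fx=k,fy=k,interpolation=cv2.INTER_CUBIC)
def grid(im,x,y,k):
    for u in range(0,im.shape[1]//k): 
        if (u+x)%20==0: cv2.putText(im,str(u+x),(u*k,8),0,.3,(0,0,255),1); cv2.line(im,(u*k,10),(u*k,14),(0,0,255),1)
    for v in range(0,im.shape[0]//k):
        if (v+y)%20==0: cv2.putText(im,str(v+y),(0,v*k+3),0,.3,(0,0,255),1)
    return im
a=grid(crop(0,240,0,100,150,4),240,0,4); b=grid(crop(1,240,30,100,150,4),240,30,4)
cv2.imwrite('pics/A.png',np.hstack([a,b]))
a=grid(crop(2,220,0,100,140,4),220,0,4); b=grid(crop(3,220,60,100,140,4),220,60,4)
cv2.imwrite('pics/B.png',np.hstack([a,b]))
```

```text
(no output)
```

View pics/A.png

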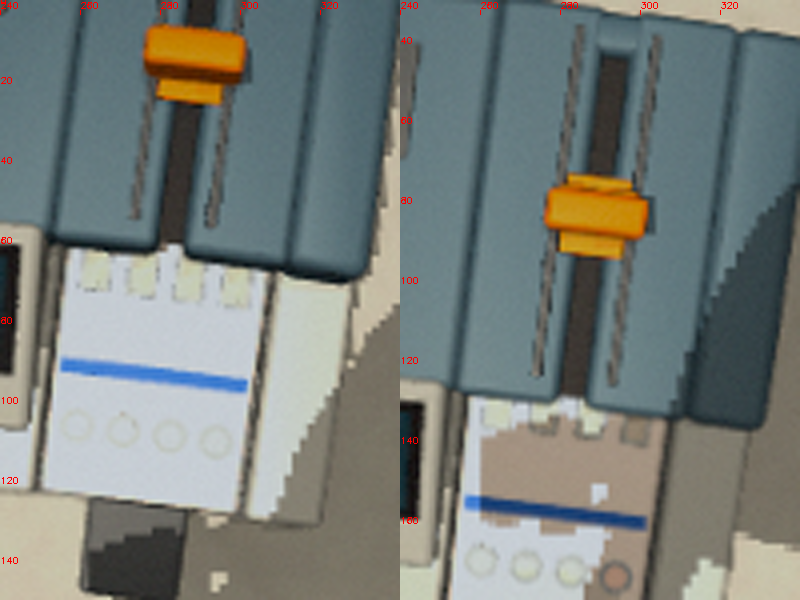

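View pics/B.png

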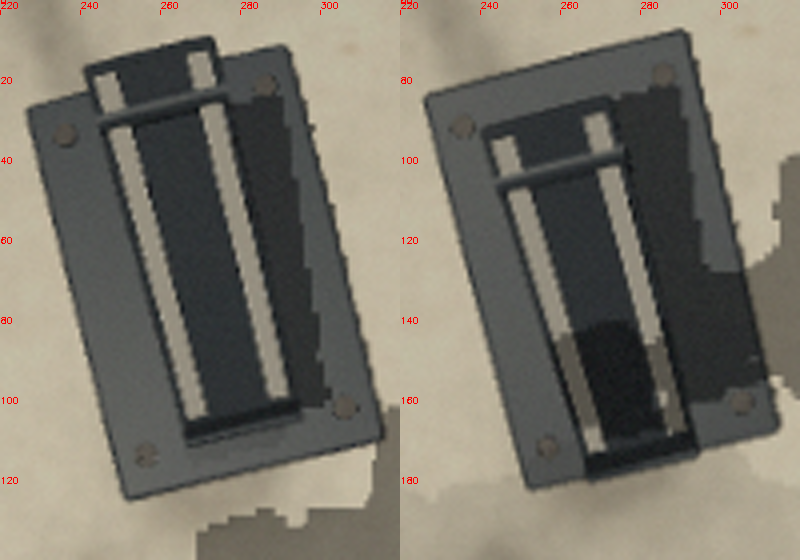

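Both crops confirm the choice. In A, the orange tab is at w0 (289,12) and w1 (290,82), with the blue line and the well row below it. In B, the stand is dark grey with a narrow deck, the stop at the bottom near w2 (281,108), and a thin crossbar near the high end. I now triangulate all of these.

```bash
cat > m.py <<'E'
from h import *
import pickle
P=pickle.load(open('p.pkl','rb'))
def go(d,i,j):
    o={}
    for n,(a,b) in d.items():
        o[n],e=tri(ray(P[i],*a),ray(P[j],*b)); print(n,o[n].round(1),np.round(e[0],1))
    return o
A=go({'barL':((246.2,30),(245,106.2)),'barR':((276.8,23),(276.2,98.8)),'dTL':((241.8,17),(241.8,93.2)),'dTR':((273,9.5),(273,84.2)),
'sBL':((269.2,104.5),(269.2,172.5)),'sBR':((289.8,99.2),(289.2,167)),'stL':((266.8,111.2),(267,180)),'stR':((295,103.8),(294.5,173.2)),
'fTL':((226.8,27),(226.2,84.2)),'fTR':((291.8,11.5),(291.8,67.5)),'fBR':((316,109.5),(315,166.8)),'fBL':((252,124.5),(252.5,182))},2,3)
B=go({'tabL':((277.5,6.8),(278,76.8)),'tabR':((301.8,9.2),(302,79.5)),'bl1':((255.2,91.2),(256.5,155.8)),'bl2':((301.8,96.5),(301.2,160.8)),
'w1':((259.5,106.5),(260.2,170)),'w2':((270.5,107.5),(271.5,171.5)),'w3':((282.5,109),(282.8,172.8)),'w4':((294,110.5),(294,174.2))},0,1)
yw=lambda a,b:np.degrees(np.arctan2(*(b-a)[1::-1]))
print('foot yaw',[yw(A['fBL'],A['fTL']),yw(A['fBR'],A['fTR']),yw(A['fBL'],A['fBR'])+90,yw(A['fTL'],A['fTR'])+90],'ctr',sum(A[k] for k in('fTL','fTR','fBL','fBR'))/4)
mt=(A['dTL']+A['dTR'])/2; mb=(A['sBL']+A['sBR'])/2; print('deck mid',mt,mb,'yaw',yw(mb,mt),np.degrees(np.arcsin((mt-mb)[2]/np.linalg.norm(mt-mb))),np.linalg.norm(mt-mb))
print('rd yaw',yw(B['bl1'],B['bl2'])+90,yw(B['w1'],B['w4'])+90,yw(B['tabL'],B['tabR'])+90)
s=[onz(P[1],*q,65) for q in((283.8,128.8),(293.2,43.8))]; print('slot',s,yw(*s))
# plane picks
for i,pts in((0,[(278.75,14.9)]),(0,[(284.,125)])): print(onz(P[i],*pts[0],30))
E
python3 m.py
```

```text
barL [587.1 229.2  98.9] 0.4
barR [593.3 201.7  98.1] 0.1
dTL [598.8 232.1 102.4] 0.3
dTR [606.6 204.8  98. ] 0.2
sBL [517.8 210.   61.7] 0.1
sBR [523.1 189.2  59.8] 0.0
stL [511.1 212.2  67.2] 0.0
stR [518.5 184.2  68.6] 0.1
fTL [612.9 261.3   8.1] 0.1
fTR [631.6 185.    4.1] 0.2
fBR [511.7 156.3   2.1] 0.1
fBL [493.9 232.5   6.9] 0.2
tabL [ 609.1 -164.9   79.9] 0.1
tabR [ 606.6 -187.6   80.7] 0.1
bl1 [ 526.7 -140.9   42.8] 0.2
bl2 [ 520.9 -189.9   41.5] 0.2
w1 [ 510.1 -144.7   39.1] 0.2
w2 [ 508.9 -157.    41.8] 0.2
w3 [ 507.2 -169.6   40.8] 0.0
w4 [ 505.6 -181.9   40.8] 0.1
foot yaw [np.float64(13.57519094124941), np.float64(13.44612864020617), np.float64(13.108110641027451), np.float64(13.787899965634537)] ctr [562.53783003 208.77895164   5.30209473]
deck mid [602.69238901 218.45514139 100.20981537] [520.44641848 199.59276998  60.73932616] yaw 12.916897336623196 25.0684987743283 93.1563644807191
rd yaw -6.831336763685513 -6.872762734800503 -6.3598825689502405
slot [array([ 557.89850754, -170.52166787,   65.        ]), array([ 644.05297742, -179.80770753,   65.        ])] -6.151796789239217
[ 614.44361193 -165.68528028   30.        ]
[ 489.12194644 -171.24806107   30.        ]
```

The measurements agree with the text: tab top about 80, cassette face about 41, deck slope 25.1° with a 62 mm low end. The stand yaw is about 13.3° and the reader yaw about -6.6°. Now I push the slider.

```bash
cat >> h.py <<'E'
RY=-6.6; ex=np.array([np.cos(np.radians(RY)),np.sin(np.radians(RY)),0]); RO=[180,0,RY]
tab=np.array([608,-176.2,0])
E
python3 - <<'E'
from h import *
import pickle
t0=get_obs()['time_s']
set_gripper(0.0)
p=tab+ex*24
move_pose([*p[:2],130],RO)
move_linear([*p[:2],71.5],speed=120)
c=move_linear(list((tab+ex*5)[:2])+[71.5],speed=50,max_force=12)
print('contact?',c,get_obs()['ee_pos'],get_obs()['ft_force'])
q=tab+ex*(11-50)
h=move_linear([*q[:2],71.5],speed=60,max_force=35)
o=get_obs();print(h,o['ee_pos'],o['ft_force'],(np.array(o['ee_pos'])-tab)@ex-11,o['time_s'])
b=np.array(o['ee_pos'])+ex*8
move_linear(list(b),speed=100); b[2]=110; move_linear(list(b))
set_gripper(1.0)
P={}
for i,x in enumerate((530,460)):
    move_pose([x,-163,230],RO); P[i]=snap('wrist',f'e{i}.png')
pickle.dump(P,open('e.pkl','wb')); print(get_obs()['time_s'])
k=2
a=[cv2.imread(f'pics/e{i}.png')[0:300,180:380] for i in(0,1)]
cv2.imwrite('pics/E.png',cv2.resize(np.hstack(a),None,fx=2,fy=2,interpolation=cv2.INTER_CUBIC))
E
```

```text
contact? False [ 613.39362648 -176.97052333   72.5292028 ] [1.77579723 0.41796777 1.73191913]
False [ 571.80163483 -171.78357484   72.22742124] [12.4201391   0.0364563  -1.41935181] -47.46608144620161 8.625
11.1333
```

View pics/E.png

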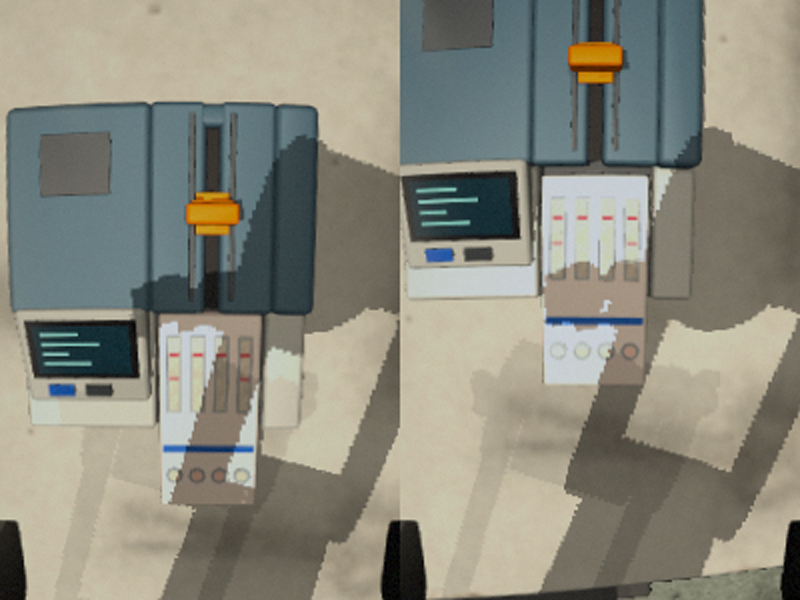

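The cassette is out. All four windows and wells show, its rear edge is clear of the hood, and the tab has sprung back. The well row runs from (174,475) to (242,476) in the left tile and from (558,351) to (630,351) in the right. I check the travel before grasping.

Run:
```python
from h import *
import pickle
P=pickle.load(open('e.pkl','rb'))
def T(a,b): return tri(ray(P[0],*a),ray(P[1],*b))
L,e=T((267,237.5),(259,175.5)); R,f=T((301,238),(295,175.5)); print(L,R,e,f)
m=(L+R)/2; print('wells',m,'travel',-(m-np.array([508,-163.3,0]))@ex, 'yaw',np.degrees(np.arctan2((L-R)[1],(L-R)[0]))-90)
# front & rear edges on z=40 plane, blue line
for i,q in((0,[(180+160/2,503/2),(180+254/2,503/2)]),(1,[(180+144/2,383/2),(180+243/2,384/2),(180+143/2,176/2),(180+248/2,176/2)])):
    for u in q: print(i,onz(P[i],*u,40).round(1))
```

```text
[ 463.06979251 -138.41575875   40.00420502] [ 459.43218626 -175.93256306   43.22670561] [0.16711628811758655, 0.167116288117576] [0.0639604956802427, 0.06396049568023254]
wells [ 461.25098939 -157.1741609    41.61545531] travel 47.14328045365052 yaw -5.53805218017861
0 [ 446.6 -128.    40. ]
0 [ 440.3 -181.3   40. ]
1 [ 446.7 -128.8   40. ]
1 [ 440.1 -180.9   40. ]
1 [ 553.8 -142.7   40. ]
1 [ 547.6 -194.8   40. ]
```

Travel is about 47–48 mm and the cassette is centred at (497,-161.7) at yaw about -7°, so it is fully out. I grasp 32 mm toward the wells, draw out and lift.

Run:
```python
from h import *
g=np.array([497,-161.7,0])-32*ex; O=[180,0,-6.9]
move_pose([*g[:2],110],O)
print(move_linear([*g[:2],20],speed=100,max_force=15),get_obs()['ee_pos'])
set_gripper(0.0)
o=get_obs();print(o['finger_gap']*85,o['gripper_force'],o['ft_force'])
d=g-20*ex
move_linear([*d[:2],21],speed=60)
o=get_obs();print('drawn',o['ft_force'])
move_linear([*d[:2],200],speed=150)
o=get_obs();print(o['finger_gap']*85,o['ee_pos'],o['ft_force'],o['time_s'])
w=snap('wrist'); s=snap('scene')
import pickle; pickle.dump((w,s),open('g.pkl','wb'))
a=cv2.resize(w['frame'],(800,600))[120:420,200:600]; b=cv2.resize(s['frame'][190:340,180:380],(400,300))
cv2.imwrite('pics/G.png',cv2.cvtColor(np.hstack([a,b]),cv2.COLOR_RGB2BGR))
```

```text
False [ 465.92085007 -158.35481131   20.8853726 ]
52.01361128625372 63.18734049797058 [-0.8153149   0.39669167  3.90687348]
drawn [-3.53163162 -0.1945091   5.97396115]
52.447522781444086 [ 444.76312912 -155.4239801   198.63505312] [ 0.2968141   0.07641401 -0.18121039] 14.9583
```

View pics/G.png

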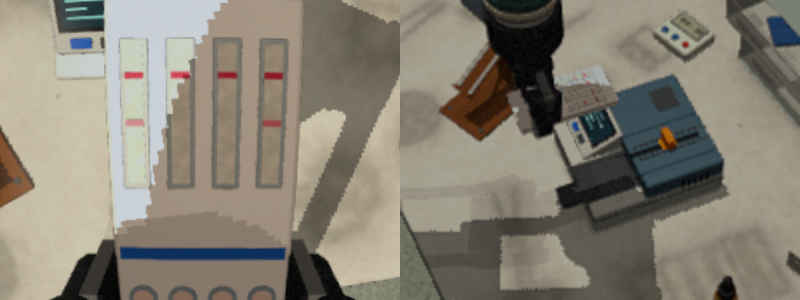

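The cassette is held face up and square. The blue line runs from (120,253) to (285,255) in the left tile, with the windows beyond it and the fingers at the well end. I check its pose in the hand and the reach for placing.

Run:
```python
from h import *
import pickle
w,s=pickle.load(open('g.pkl','rb'))
w=dict(w); w['obs']=dict(ee_pos=[0,0,0],orientation=[0,0,0])
for z in(-19,-21):
    for u,v in((224,261),(339.5,262.5)): print(z,onz(w,u,v,z).round(1))
f=cv2.cvtColor(w['frame'],cv2.COLOR_RGB2GRAY)
# rear edge: window far ends & blue gradients
for z in(-20,):
    for u,v in(((200+119)*.7,(120+38)*.7),((200+288)*.7,(120+40)*.7)): print('win far',onz(w,u,v,z).round(1))
Rd=Ro.from_euler('xyz',[0,-25,13.3],degrees=True)
O=np.array([519.9,199.3,62.])
def tcp(dx,dz,dy=0): return O+Rd.apply([dx-32,dy,dz-9.5])
for dx,dz in((60,60),(60,3),(55,0)): print(tcp(dx,dz).round(1),solve_ik(list(tcp(dx,dz)),[180,-25,13.3]))
```

```text
-19 [ 11.3 -25.9 -19. ]
-19 [ 10.5  24.3 -19. ]
-21 [ 12.4 -25.5 -21. ]
-21 [ 11.6  23.9 -21. ]
win far [ 74.6 -22.8 -20. ]
win far [ 74.   21.8 -20. ]
[523.8 200.2 119.6] [ 15.72155015  -6.90748903 106.71581609  -1.24575252  55.21761931
  92.90563192]
[547.3 205.8  67.9] [ 15.59060435  -0.62989019 107.22628323  -1.29373163  48.42839635
  92.93473449]
[544.1 205.   63.1] [ 15.6075124   -0.71247414 107.92460877  -1.31588768  47.81318277
  92.97528822]
```

Run:
```python
from h import *
import pickle
Rd=Ro.from_euler('xyz',[0,-25,13.3],degrees=True); O=np.array([519.9,199.3,62.]); Q=[180,-25,13.3]
def tcp(dx,dz,dy=0): return list(O+Rd.apply([dx-32,dy,dz-9.5]))
def loc(): 
    o=get_obs(); return (Rd.inv().apply(np.array(o['ee_pos'])-O)+[32,0,9.5]).round(1),Rd.inv().apply(o['ft_force']).round(1),o['time_s']
move_pose(tcp(61,80),Q); print(loc())
move_linear(tcp(61,12),speed=120); print(loc())
print(move_linear(tcp(61,-6),speed=15,max_force=4),loc())
z=loc()[0][2]
print(move_linear(tcp(48,z+.3),speed=15,max_force=6),loc())
x=loc()[0][0]
print(get_obs()['finger_gap']*85)
P=[snap('wrist'),snap('scene')]; pickle.dump(P,open('pl.pkl','wb'))
a=cv2.resize(P[0]['frame'],(560,420))[60:360,80:480]; b=cv2.resize(P[1]['frame'][130:230,190:324],(400,300))
cv2.imwrite('pics/L.png',cv2.cvtColor(np.hstack([a,b]),cv2.COLOR_RGB2BGR))
```

```text
(array([61.5, -0.8, 80.2]), array([ 0.1,  0.3, -0.4]), 16.4167)
(array([61.6, -0.3, 12.3]), array([-0.7, -0.3, -1.2]), 17.1333)
True (array([60.8,  0. ,  0.8]), array([ 1. , -0.3,  3.6]), 17.9083)
True (array([54.5, -0. ,  0.8]), array([ 1.2, -0.2,  1.1]), 18.3917)
52.46758989921623
```

View pics/L.png

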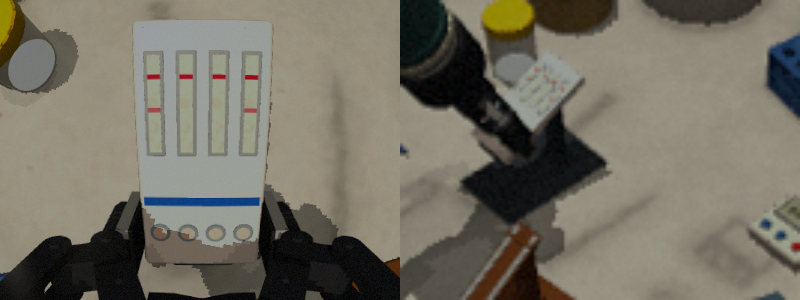

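The cassette touched the deck at about z = 0.8 and the stop at x = 54.5, close to the expected values. It is face up with the wells down. I release, back off along the deck normal and look.

Run:
```python
from h import *
import pickle
Rd=Ro.from_euler('xyz',[0,-25,13.3],degrees=True)
set_gripper(1.0); sleep(.2)
p=np.array(get_obs()['ee_pos'])
move_linear(list(p+Rd.apply([0,0,70])),speed=120)
P=[]
for i,x in enumerate((480,545)):
    move_pose([x,195,260],[180,0,0]); P.append(snap('wrist',f'f{i}.png'))
P.append(snap('top'));pickle.dump(P,open('f.pkl','wb')); print(get_obs()['time_s'])
a=[cv2.resize(cv2.imread(f'pics/f{i}.png')[y:y+150,205:305],None,fx=4,fy=4,interpolation=cv2.INTER_CUBIC) for i,y in((0,0),(1,70))]
cv2.imwrite('pics/F.png',np.hstack(a))
```

```text
21.125
```

View pics/F.png

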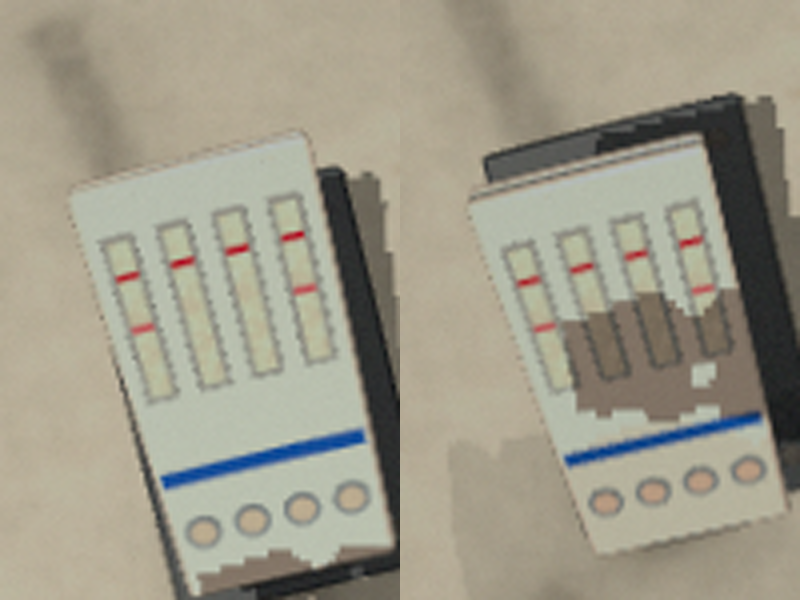

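Both tiles show the cassette on the dark stand, square by eye. The well row runs from (204,532) to (352,496) and from (605,502) to (748,470). The blue line runs from (163,483) to (364,436) and from (566,461) to (761,417). I check it numerically in the deck frame.

Run:
```python
from h import *
import pickle
P=pickle.load(open('f.pkl','rb'))
Rd=Ro.from_euler('xyz',[0,-25,13.3],degrees=True); O=np.array([519.9,199.3,62.])
D={}
for n,a,b in(('wL',(204,532),(605,502)),('wR',(352,496),(748,470)),('bL',(163,483),(566,461)),('bR',(364,436),(761,417)),('topL',(70,190),(470,200)),('topR',(303,132),(705,137)),('w1far',(120,238),(518,246)),('w4far',(284,197),(682,205))):
    x,e=tri(ray(P[0],205+a[0]/4,a[1]/4),ray(P[1],205+(b[0]-400)/4,70+b[1]/4)); D[n]=x; print(n,Rd.inv().apply(x-O).round(1),round(e[0],2))
b=(D['bL']+D['bR'])/2;t=(D['w1far']+D['w4far'])/2
print('yaw',np.degrees(np.arctan2((t-b)[1],(t-b)[0])),[np.degrees(np.arctan2(*(D[i]-D[j])[1::-1]))-90 for i,j in(('wL','wR'),('bL','bR'),('topL','topR'))])
```

```text
wL [17.9 19.5 10.8] 0.21
wR [ 19.  -18.1  12.4] 0.07
bL [33.9 25.5 10.8] 0.09
bR [ 33.6 -24.2  10.9] 0.09
topL [109.7  25.9   9.6] 0.05
topR [108.2 -26.3   4.4] 0.45
w1far [96.4 18.6 11.4] 0.33
w4far [ 96.1 -18.4  10.6] 0.02
yaw 12.74661740007687 [np.float64(13.779579570107458), np.float64(12.916968425253145), np.float64(14.175815266634643)]
```

The cassette lies home: wells at x = 18.5 (19 expected), sideways offset about 0.3 mm, square within about 0.5°, face about 10 mm off the deck. The arm is clear.

```bash
python3 -c "
from h import *
sleep(.5); print(get_obs()['ft_force']); print(sign_off())"
```

```text
[ 0.18842723  0.51067668 -0.18341847]
the job is handed in; nothing more can be done
None
```

The job is handed in, at about 22 s of the 51 s allowed: I ejected the cassette and laid it face up on the dark stand, wells down against the stop, centred to about 0.3 mm, and moved nothing else.

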